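# Dump the pressure and unload the seal fixture

### The arm

A 6-joint arm with a two-finger parallel gripper is mounted at the origin on the work surface. World frame = base frame: x ahead of the robot, y to its left, z up, the work surface at z = 0. Lengths are in m, angles in degrees, forces in N, time in s.
With the tool pointing down it reaches from about 0.325 to 0.775 m from the base axis. Payload 9.3 kg.
Tool frame: the origin (TCP) lies at the very end of the fingers, on their centre line; the grasp point (between the pads) lies 19 mm behind it; z points along the fingers, y is the line along which they close (so a half turn about z gives the same grasp; the last joint's range is limited). The gripper opens to 85 mm and grips with 20 to 120 N. Pads are 22 mm wide; open, the fingers measure 114 mm over their backs; the gripper's body (76 mm by 85 mm) begins 54 mm behind the grasp point. The pads swing forward as they close: fully open they stand 13 mm farther back than shut.
Start: joints at [-76.811, 14.817, 1.232, 76.415, 0, 81.257], TCP at [0.205, -0.51, 0.231] pointing down, gripper open.
Joint ranges: [-174.27, 174.27], [-52.1, 104.24], [-59.71, 78.15], [-110.17, 111.67], [-87.03, 83.33], [-180, 180]. Speed limits (degrees/s): [127.2, 127.2, 159.86, 180, 180, 180].

### API

Orientations are given as [roll, pitch, yaw] about the fixed x, y, z axes, in that order (R = Rz(yaw) Ry(pitch) Rx(roll)).
In Python, from workcell import arm gives the robot as it stands. The module is installed in compiled form; this text tells all that it offers. Calls block until the motion is done:
- arm.goto(position, orientation): joint-space move of the TCP to a pose.
- arm.move_l(position, vel=0.15, attitude=None): straight line of the TCP; attitude=None keeps the orientation; vel is the mean speed in m/s.
- arm.move_j(angles): joint-space move.
- arm.command_gripper(opening, squeeze=None): finger opening in m; squeeze is the grip in N (None keeps the last); returns when the fingers have stopped.
- arm.pause(seconds).
- arm.inverse_kinematics(position, orientation): joint angles nearest the present ones, or None.
- arm.get_state(): the state.
- arm.camera(name): name is "side" or "top"; returns a dict with "img" (384x512x3 uint8, red, green, blue), "K" (3x3 intrinsics, pixels), "world_to_cam" (4x4, takes a point from world to camera coordinates). Camera axes: x right, y up, looking along -z (the intrinsics and any distortion apply to the point x, -y, -z); pixel columns grow to the right and rows downward; lengths in m; the calibration is good to about 2 mm. A picture is of the moment at which its call begins. There is no depth.
A pose or a line that the arm cannot do raises arm.IKError and nothing moves.
- arm.finish_job(): hands the job in; it is judged then, once.
The state is a dict: "time_s": time; "joint_pos": joint angles; "qd": joint speeds; "tau": joint torques, N m; "ee_pos": TCP position; "eef_rot": TCP orientation; "force": force on the tool from outside, world axes, zero at the start; "moment": the same for the moment, N m; "width": finger opening in m; "grasp_force": force on a finger pad.
Only numpy, scipy, OpenCV 4.12 (cv2) and the standard library are available. Lean on these libraries where they do the work, as an engineer would, in place of code of your own. Each camera call takes 0.05 s, during which the arm holds its last target. There are 200 camera calls.

### The job

First push the red-gripped hydraulic lever away from the robot, past its stiff detent, until it is fully home and stays in its float notch. Only then swing the clamshell lid by its yellow bar up past vertical so that it stays fully open by itself, lift out the orange seal ring and lay it flat in the grey tray without dropping it. Leave the black and blue levers and the things standing or lying about as they are.

Things in the scene. Friction and masses are not known exactly. Their poses are not given: they have to be found in the camera images.
- lever_red (a joint): red-gripped valve lever, rad. 0: leans 0.5 rad towards the robot (-x of valve_red); 0.5: upright; grows as it is pushed away from the robot; 1.1: end stop. Starts between 0 and 0.5. Up to 0.55 light friction (2 N at the grip), it stays where left; 0.55 to 0.85 stiff detent, springs back (up to 13 N at the grip's centre, stiffest at 0.6); past 0.85 it snaps by itself into the float notch (at 1.1) and stays
- red_grip (a point): centre of the red hand grip, a round bar 26 mm in diameter and 70 mm long along the lever; 130 mm from the pivot. Upright, its centre is 220 mm above the table
- red_pivot (a point): pivot of the red lever, 90 mm above the table (the housing's top is at 95 mm). The lever swings in the vertical plane through this point along x of valve_red. The bare shaft between housing and grip is 12 mm in diameter
- valve_red: grey valve section that carries the red lever, with yellow marks at the far (float) end of its gate: housing 90 mm (x) x 64 mm (y) x 75 mm, fixed. Origin at the centre of its underside, 20 mm above the table; x is the direction in which the lever is pushed to float (generally away from the robot), z up
- black_grip (a point): centre of the black hand grip of a neighbouring lever of the same size (no detent, light friction); leave alone. The three levers stand side by side 72 mm apart, in any order
- blue_grip (a point): centre of the blue hand grip of a neighbouring lever of the same size (no detent, light friction); leave alone
- lid (a joint): aluminium clamshell lid, rad. 0: closed; grows as it opens upward and away from the robot; 1.95: open stop. Light (0.45 kg, about 3 N at the bar to lift). Let go below about 1.3 it falls shut, beyond that it falls open and rests on the open stop
- lid_hinge (a point): middle of the lid's hinge axis, which lies along y of fixture, 45 mm above the table, at x = +80 mm of fixture
- lid_bar (a point): centre of the lid's yellow handle bar: 12 mm thick, 100 mm long along y of fixture, on two side arms 10 mm thick at its ends. Closed, it is 190 mm nearer the robot than the hinge axis and 25 mm higher (70 mm above the table), 35 mm in front of the base, with an open gap of 42 mm to the lid's front edge for a finger. The bar may turn in the fingers as the lid swings
- fixture: green fixture base, fixed: 150 mm (x) x 150 mm (y) x 40 mm. Origin at the centre of its underside on the table; the lid is hinged at its +x side (far from the robot), the handle bar is at its -x side
- seal_center (a point): centre of the orange seal ring, half-way up: outer diameter 84 mm, hole 50 mm, so its wall is 17 mm wide; 22 mm high; z is its axis; about 0.12 kg. Starts flat on the base's top (40 mm above the table), near its centre under the lid, between four locating blocks 8 mm high on the base's diagonals; towards the base's -x, +x, -y and +y sides the ring's wall is free
- tray: grey open tray, fixed: outside 180 mm (x) x 130 mm (y) x 30 mm, walls and floor 5 mm. Origin at the centre of its underside on the table; lay the ring flat on its floor
- oil_mid (a point): white bottle, 64 mm in diameter, 170 mm high, loose, standing; bystander; point half-way up
- tin_mid (a point): blue tin, 66 mm in diameter, 90 mm high, loose, standing beyond the valve levers; bystander; point half-way up
- jar_mid (a point): amber jar, 60 mm in diameter, 60 mm high, loose, standing beyond the fixture; bystander; point half-way up
- wrench_mid (a point): steel wrench, 160 mm long along its x, lying flat in front of the valve levers; bystander; point at its middle
Not all that is in view belongs to the job. Leave any green look-alike of the tray alone.

How it is judged:
By the outcome, as a careful person would: the job done as asked, in the order asked, and still so for the second after the job is handed in, with the robot touching nothing.
It also fails if it takes over 67 s, if anything falls off the work surface, if the arm or the gripper's body presses on something with over 40 N, if the wrist force passes 120 N, or if a joint passes its speed limit or range.

## Working session

There is one attempt and no reset: what is moved stays moved. The work goes in short steps, each a Python script; the robot and the scene stay as the last script left them, time stands still between calls to the robot, and variables do not carry over. Pictures are saved under pics/ and viewed, at most 10 in all, crops included, and the job is handed in when it is done.

```bash
mkdir -p pics
python3 - <<'E'
from workcell import arm
import cv2,numpy as np,pickle
d={}
for n in("side","top"):
    c=arm.camera(n);d[n]={k:c[k] for k in c};print(n,[k for k in c],c["K"].tolist(),np.round(c["world_to_cam"],3).tolist())
    cv2.imwrite(f"pics/{n}0.png",cv2.resize(c["img"][:,:,::-1],(800,600),interpolation=cv2.INTER_CUBIC))
pickle.dump(d,open("cams0.pkl","wb"))
print(arm.get_state())
E
```

```text
side ['img', 'K', 'world_to_cam'] [[365.5004038509654, 0.0, 259.58308913968733], [0.0, 365.5004038509654, 192.99752942781814], [0.0, 0.0, 1.0]] [[-0.977, -0.213, 0.02, 0.532], [0.15, -0.613, 0.776, -0.155], [-0.153, 0.761, 0.63, -1.146], [0.0, 0.0, 0.0, 1.0]]
top ['img', 'K', 'world_to_cam'] [[471.88122316129846, 0.0, 257.536456587426], [0.0, 471.88122316129846, 187.93943310997983], [0.0, 0.0, 1.0]] [[-0.021, -1.0, 0.001, 0.051], [0.996, -0.021, 0.088, -0.546], [-0.088, 0.003, 0.996, -1.427], [0.0, 0.0, 0.0, 1.0]]
{'time_s': 0.1, 'joint_pos': array([-7.68120486e+01,  1.48476448e+01,  1.19503482e+00,  7.64179260e+01,
        3.44602445e-04,  8.12560411e+01]), 'qd': array([-0.03577407, -0.11469588,  0.06249681, -0.03566221, -0.08829536,
        0.05547706]), 'tau': array([ 5.89077143e-03, -5.56692874e+01,  3.45069408e+01,  1.16922459e-02,
       -5.96178961e-05,  1.04177040e-06]), 'ee_pos': array([ 0.20535941, -0.50994367,  0.23073199]), 'eef_rot': array([-1.79930336e+02, -1.10634197e-02,  2.19319034e+01]), 'force': array([ 0.0589748 , -0.05867439, -0.87380879]), 'moment': array([0.01829588, 0.01034025, 0.10167303]), 'grasp_force': 0.0, 'width': 0.08535396787198721}
```

View pics/side0.png

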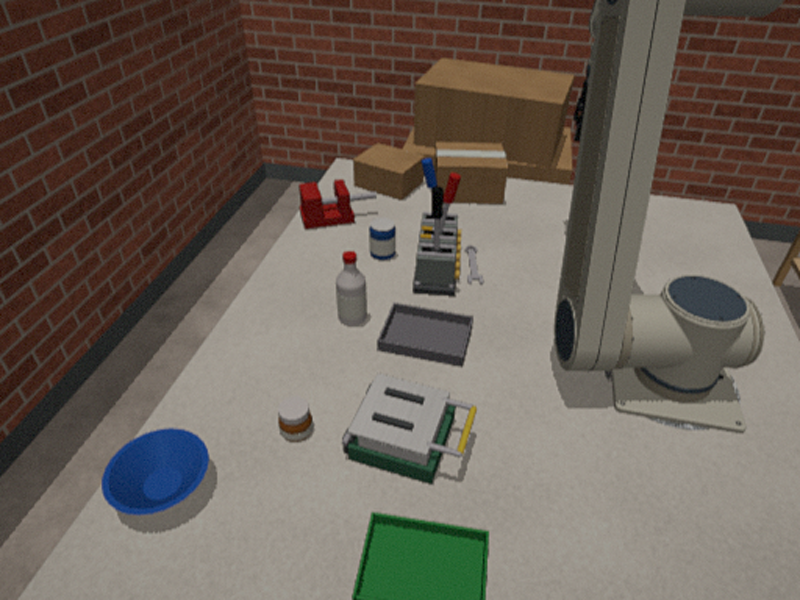

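View pics/top0.png

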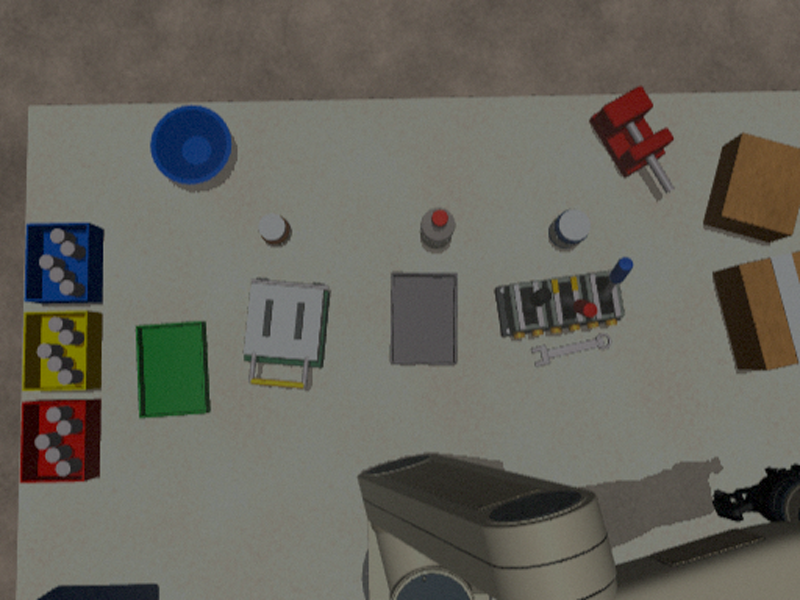

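Side: the lever block is at (438,250), lid with yellow bar at (465,430), grey tray at (425,333). The green tray at (425,560) is the look-alike. Top: the red grip is at (588,310), on the middle section that has the yellow far marks. The red vise at (632,130) and red bin at (60,440) are not levers. One composite crop to confirm and measure.

Run:
```python
import cv2,numpy as np,pickle
d=pickle.load(open("cams0.pkl","rb"))
t=d["top"]["img"];s=d["side"]["img"]
def crop(i,x,y,w,h):return cv2.resize(np.clip(i[y:y+h,x:x+w,::-1]*1.4,0,255).astype(np.uint8),(400,300),interpolation=cv2.INTER_CUBIC)
# 4x scale: 100x75 ; 
a=crop(t,312,162,100,75);b=crop(s,240,95,100,75);c=crop(t,140,172,100,75);e=crop(s,215,237,100,75)
cv2.imwrite("pics/crop.png",np.vstack([np.hstack([a,b]),np.hstack([c,e])]))
```

```text
(no output)
```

View pics/crop.png

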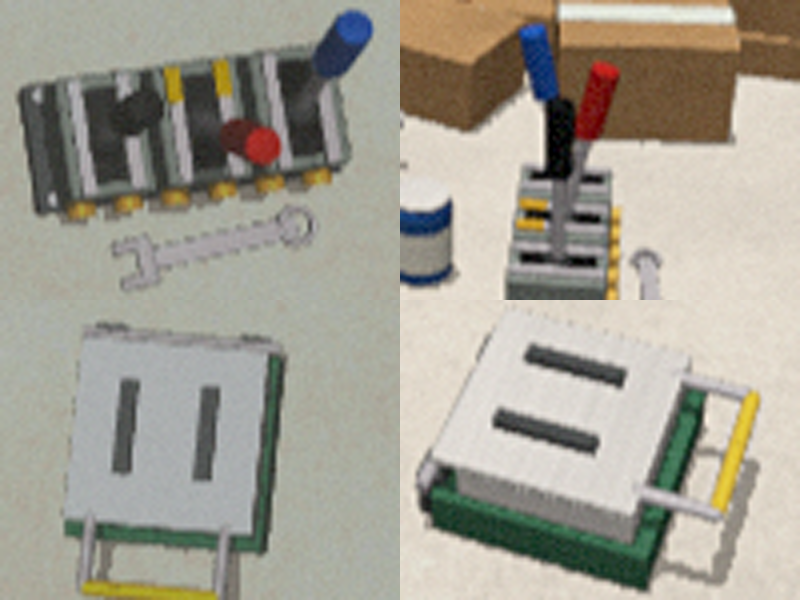

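Confirmed: the red grip is in the middle at top (374,197) and side (289,120), with black to its left and blue to its right. Next I fit the poses.

```bash
cat > h.py <<'E'
import numpy as np,pickle
from scipy.optimize import least_squares
d=pickle.load(open("cams0.pkl","rb"))
def proj(n,P):
    c=d[n];p=c["world_to_cam"]@np.r_[P,1];q=c["K"]@np.array([p[0],-p[1],-p[2]]);return q[:2]/q[2]
def loc(px,py,yaw,l):
    c,s=np.cos(yaw),np.sin(yaw);return np.array([px+c*l[0]-s*l[1],py+s*l[0]+c*l[1],l[2]])
def ray(n,uv,z):
    return least_squares(lambda v:proj(n,np.r_[v,z])-uv,[.5,0]).x
E
python3 - <<'E'
from h import *
T=lambda x,y:np.array([312+x/4,162+y/4]);S=lambda x,y:np.array([240+(x-400)/4,95+y/4])
T2=lambda x,y:np.array([140+x/4,172+(y-300)/4]);S2=lambda x,y:np.array([215+(x-400)/4,237+(y-300)/4])
F=lambda x,y:np.array([x,y])/1.5625
def g(q,r):return [r*np.sin(q-.5),0,.09+r*np.cos(q-.5)]
def f(v):
    x,y,a,q,qk,qb=v;e=[]
    def lev(s,q,r):
        l=g(q,r);l[1]=s;return loc(x,y,a,l)
    e+=[proj("top",lev(0,q,.165))-T(262,145),proj("top",lev(0,q,.13))-T(249,139),proj("side",lev(0,q,.165))-S(605,70),proj("side",lev(0,q,.13))-S(597,102)]
    e+=[proj("top",lev(.072,qk,.13))-T(137,112),proj("side",lev(.072,qk,.13))-S(559,138)]
    e+=[proj("top",lev(-.072,qb,.13))-T(342,45),proj("side",lev(-.072,qb,.13))-S(538,63)]
    return np.concatenate(e)
r=least_squares(f,[.5,-.35,.13,.3,.5,.9],loss="soft_l1");v=r.x;print("valve",v.round(4),"\n",f(v).round(1))
for q in(v[3],1.1):print("red grip",loc(v[0],v[1],v[2],g(q,.13)).round(4))
L={"bar":[(-.11,.05,.07,"top",T2(85,587)),(-.11,-.05,.07,"top",T2(216,596)),(-.11,.05,.07,"side",S2(717,512)),(-.11,-.05,.07,"side",S2(753,395)),(-.075,-.075,.04,"top",T2(268,552)),(.075,-.075,.04,"top",T2(285,345)),(-.075,.075,0,"side",S2(645,588)),(-.075,.075,.04,"side",S2(650,555))],
"tray":[(.09,.065,.03,"top",F(391,272)),(.09,-.065,.03,"top",F(457,273)),(-.09,-.065,.03,"top",F(456,364)),(-.09,.065,.03,"top",F(391,365)),(.09,-.065,.03,"side",F(391,306)),(-.09,-.065,.03,"side",F(473,318)),(-.09,.065,.03,"side",F(463,354)),(.09,.065,.03,"side",F(379,346))]}
for k in L:
    ff=lambda v:np.concatenate([proj(n,loc(*v,[a,b,c]))-uv for a,b,c,n,uv in L[k]])
    r=least_squares(ff,[.5,.1,0],loss="soft_l1");print(k,r.x.round(4),"\n",ff(r.x).round(1))
print("oil",ray("top",F(440,216),.17),"tin",ray("top",F(573,224),.09),"jar",ray("top",F(272,229),.06))
E
```

```text
valve [ 0.5244 -0.2672  0.0966  0.3161  0.5232  0.7494] 
 [ 0.2 -0.2 -0.2 -0.2  0.5 -0.4 -0.   0.4 -0.2 -0.3  0.4  0.3  0.1 -0.5
  0.7  0.3]
red grip [ 0.5007 -0.2695  0.2178]
red grip [ 0.5974 -0.2601  0.1973]
bar [ 0.4904  0.2635 -0.1093] 
 [ 0.5 -0.7  1.5  0.  -0.1 -0.3  0.1 -0.2 -0.8 -0.2 -0.2  2.2  0.2  1.
 -0.3  0.2]
tray [ 4.987e-01 -3.000e-04 -1.500e-02] 
 [-0.8  0.2 -0.7 -0.7  0.7 -0.1 -0.5 -0.5  1.4 -2.1  0.5 -1.3  1.1  1.9
 -0.8 -2.9]
oil [ 0.67234041 -0.03031474] tin [ 0.66727156 -0.28644696] jar [0.67508457 0.28896099]
```

Run:
```python
from workcell import arm
from h import *
import cv2
V=(.5244,-.2672,.0966);O=[180,0,np.degrees(.0966)]
w=lambda x,z:loc(*V,[x,0,z])
arm.command_gripper(0)
arm.goto(w(-.10,.203),O)
for x in(-.02,.0,.015,.03,.042):
    arm.move_l(w(x,.203),vel=.12);s=arm.get_state();print(x,s["force"].round(1),s["ee_pos"].round(4),s["time_s"])
arm.pause(.3)
arm.move_l(w(-.06,.215),vel=.3)
c=arm.camera("side");t=arm.camera("top")
f=lambda i:cv2.resize(i,(400,300),interpolation=cv2.INTER_CUBIC)
cv2.imwrite("pics/l1.png",np.hstack([f(c["img"][95:185,230:350,::-1]),f(t["img"][152:242,302:422,::-1])]))
print(arm.get_state()["time_s"],"expected grip px",proj("side",loc(*V,[.13*np.sin(.6),0,.09+.13*np.cos(.6)])))
```

```text
-0.02 [-0.3  0.  -0.4] [ 0.5042 -0.2692  0.2028] 2.9083
0.0 [-4.9  1.5  1.4] [ 0.5233 -0.2671  0.2032] 3.225
0.015 [-0.4  0.6  1. ] [ 0.539  -0.2658  0.2029] 3.5
0.03 [-0.9 -0.6  0.2] [ 0.5544 -0.2644  0.2031] 3.775
0.042 [-0.1  0.6 -0.9] [ 0.5661 -0.2631  0.2029] 4.025
4.9167 expected grip px [261.70961869 124.01854711]
```

View pics/l1.png

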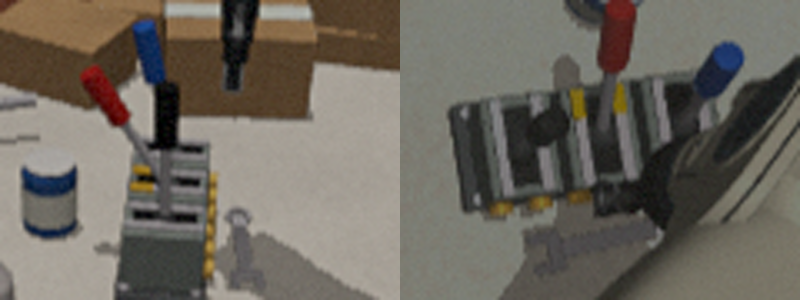

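Red lever is home: its grip is at side (261.5,123.5), where 1.1 rad predicts it, and the neighbours haven't moved. Next is the lid.

Run:
```python
from workcell import arm
from h import *
import cv2
X=(.4904,.2635,-.1093)
R=np.hypot(.19,.025);a0=np.arctan2(.025,.19)
def bar(t,dz=0):return loc(*X,[.08-R*np.cos(t+a0),0,.045+R*np.sin(t+a0)-.019+dz])
arm.move_l([.40,-.24,.30],vel=.3)
yaws=[np.degrees(X[2])+90,np.degrees(X[2])-90]
qs=[arm.inverse_kinematics(bar(0,.1),[180,0,y]) for y in yaws]
print([None if q is None else q.round(0) for q in qs])
j=arm.get_state()["joint_pos"]
i=min((k for k in(0,1) if qs[k] is not None),key=lambda k:abs(qs[k][5]-j[5])+ (1000 if abs(qs[k][5])>150 else 0))
O=[180,0,yaws[i]];print(O)
arm.goto(bar(0,.1),O)
arm.command_gripper(.042)
arm.move_l(bar(0),vel=.15)
arm.command_gripper(0,20)
s=arm.get_state();print(s["width"],s["grasp_force"],s["force"].round(1),s["time_s"])
if .008<s["width"]<.016:
    for t in np.linspace(0,1.92,13)[1:]:
        arm.move_l(bar(t),vel=.15);s=arm.get_state();print(round(t,2),s["force"].round(1),round(s["width"],4),s["ee_pos"].round(3))
    arm.command_gripper(.03)
    arm.move_l(bar(1.92,.08),vel=.2)
    arm.move_l(bar(1.92,.08)-[.2,.0,0],vel=.3)
print(arm.get_state()["time_s"])
c=arm.camera("side");t=arm.camera("top")
f=lambda i:cv2.resize(i,(400,300),interpolation=cv2.INTER_CUBIC)
cv2.imwrite("pics/lid1.png",np.vstack([np.hstack([f(c["img"][220:325,190:330,::-1]),f(t["img"][152:257,130:270,::-1])])]))
```

```text
[array([ 26.,   9., -18.,  63.,   0., 122.]), array([ 26.,   9., -18.,  63.,   0., -58.])]
[180, 0, np.float64(83.73757129922011)]
0.011144338714224598 21.309780478477478 [-6.5  1.4  6.3] 9.05
0.16 [-5.   3.8 -1.2] 0.0112 [0.386 0.275 0.082]
0.32 [-10.2   4.9   1.4] 0.0108 [0.397 0.274 0.11 ]
0.48 [-14.    4.7   7.8] 0.011 [0.411 0.272 0.137]
0.64 [-19.4   3.1  15.2] 0.0108 [0.43  0.271 0.161]
0.8 [-14.    2.   16.9] 0.011 [0.455 0.268 0.182]
0.96 [-7.6  0.9 12.5] 0.0113 [0.482 0.265 0.198]
1.12 [-4.4  1.7 10.2] 0.011 [0.511 0.262 0.21 ]
1.28 [-1.6  1.7  8.5] 0.011 [0.54  0.258 0.216]
1.44 [1.4 2.2 4.9] 0.0112 [0.571 0.255 0.218]
1.6 [2.1 3.9 2.7] 0.0114 [0.601 0.252 0.215]
1.76 [2.5 2.3 3.4] 0.0111 [0.631 0.248 0.208]
1.92 [3.5 2.2 3.3] 0.0109 [0.659 0.245 0.196]
15.0417
```

View pics/lid1.png

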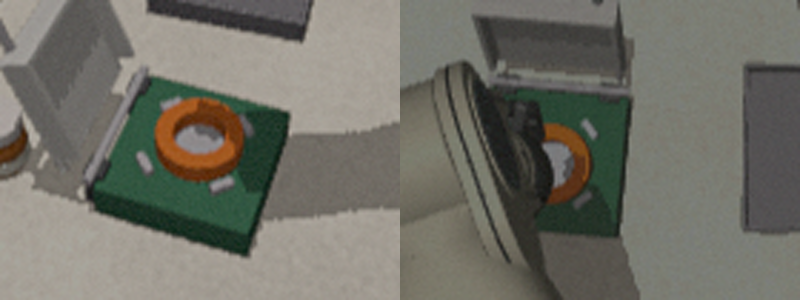

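Run:
```python
from workcell import arm
from h import *
import cv2
X=(.4904,.2635,-.1093)
i=arm.camera("side")["img"][220:325,190:330]
hsv=cv2.cvtColor(i,cv2.COLOR_RGB2HSV);m=((hsv[...,0]<18)&(hsv[...,1]>150)&(hsv[...,2]>60)).astype(np.uint8)
m[:, :40]=0
# outline of ring model (top+bottom outer circles) fit by mask
ys,xs=np.nonzero(m);print(xs.min()+190,xs.max()+190,ys.min()+220,ys.max()+220)
th=np.linspace(0,2*np.pi,90)
def bb(v):
    P=np.array([proj("side",[v[0]+.042*np.cos(t),v[1]+.042*np.sin(t),z]) for t in th for z in(.04,.062)])
    return np.r_[P.min(0),P.max(0)]
r=least_squares(lambda v:bb(v)-np.array([xs.min()+189.5,ys.min()+219.5,xs.max()+190.5,ys.max()+220.5])-0,X[:2]);print(r.x,r.fun, "hole ray",ray("side",[260.35,265.85],.062))
c,s=np.cos(X[2]),np.sin(X[2]);dx=r.x-X[:2];print("local",c*dx[0]+s*dx[1],-s*dx[0]+c*dx[1])
print(arm.get_state()["ee_pos"])
```

```text
244 274 254 283
[0.4896974  0.26345877] [-0.14904743  0.08584253  0.14949748 -0.08707932] hole ray [0.48590515 0.26391182]
local -0.0006939100323868005 -0.0001176217298891641
[0.45928984 0.24502993 0.27505198]
```

Run:
```python
from workcell import arm
from h import *
import cv2
yf,yt=-.1093,-.015
C=np.array([.4895,.2635]);u=np.array([np.cos(yf),np.sin(yf)])
g=C-.0335*u
O=[180,0,np.degrees(yf)+90]
arm.command_gripper(.034,45)
arm.goto([*g,.12],O)
arm.move_l([*g,.0435],vel=.12)
print("down",arm.get_state()["force"].round(1),arm.get_state()["ee_pos"].round(4))
arm.command_gripper(0,45)
s=arm.get_state();print(s["width"],s["grasp_force"],s["force"].round(1))
if s["width"]>.012:
    arm.move_l([*g,.07],vel=.08)
    arm.move_l([*g,.17],vel=.2)
    T=np.array([.4987,-.0003])+[.004,0]
    gt=T-.0335*np.array([np.cos(yt),np.sin(yt)]);Ot=[180,0,np.degrees(yt)+90]
    arm.move_l([*gt,.17],vel=.25,attitude=Ot)
    arm.move_l([*gt,.05],vel=.15)
    s=arm.get_state();print(s["width"],s["grasp_force"],s["force"].round(1),s["time_s"])
c=arm.camera("side");t=arm.camera("top")
f=lambda i:cv2.resize(i,(400,300),interpolation=cv2.INTER_CUBIC)
cv2.imwrite("pics/r1.png",np.hstack([f(c["img"][180:255,222:322,::-1]),f(t["img"][152:257,200:340,::-1])]))
```

```text
down [0.9 1.2 0.3] [0.4569 0.2674 0.0445]
0.016808476275521896 44.47039402322844 [-1.8  0.6  5.8]
0.01683177422253183 44.410088828299195 [-0.2  0.9 -1. ] 20.4667
```

View pics/r1.png

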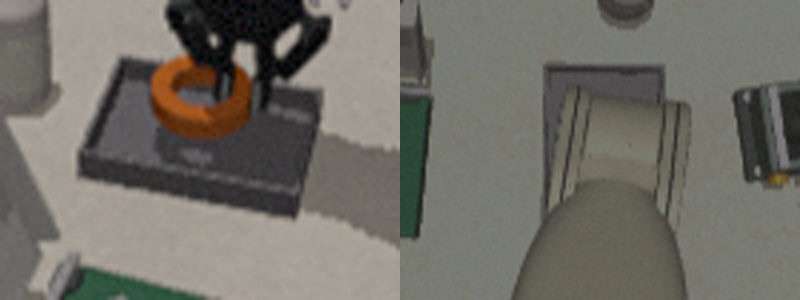

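The ring is held level over the grey tray, at side crop (202,97). I lower it until it touches.

Run:
```python
from workcell import arm
from h import *
import cv2
p=arm.get_state()["ee_pos"];f0=arm.get_state()["force"][2]
arm.move_l([p[0],p[1],.0125],vel=.1)
z=.0125
while z>.004:
    s=arm.get_state();print(round(z,4),s["force"].round(1),s["ee_pos"][2].round(4))
    if s["force"][2]-f0>4:break
    z-=.001;arm.move_l([p[0],p[1],z],vel=.02)
arm.pause(.2)
arm.command_gripper(.03);arm.pause(.2)
arm.move_l([p[0],p[1],.10],vel=.15)
arm.move_l([.36,-.0,.25],vel=.3)
c=arm.camera("side");t=arm.camera("top")
f=lambda i:cv2.resize(i,(400,300),interpolation=cv2.INTER_CUBIC)
cv2.imwrite("pics/end.png",np.vstack([np.hstack([f(c["img"][180:255,222:322,::-1]),f(t["img"][152:257,200:340,::-1])]),np.hstack([f(c["img"][80:320,130:450,::-1]),f(t["img"][...,::-1])])]))
print(arm.get_state()["time_s"])
```

```text
0.0125 [ 0.1 -0.2 -1.2] 0.0128
0.0115 [ 1.2 -0.  -1.1] 0.012
0.0105 [ 1.1 -0.7 -0.4] 0.0106
0.0095 [-1.4 -0.1  2. ] 0.0097
0.0085 [-4.7  0.8 18.9] 0.0096
24.4
```

View pics/end.png

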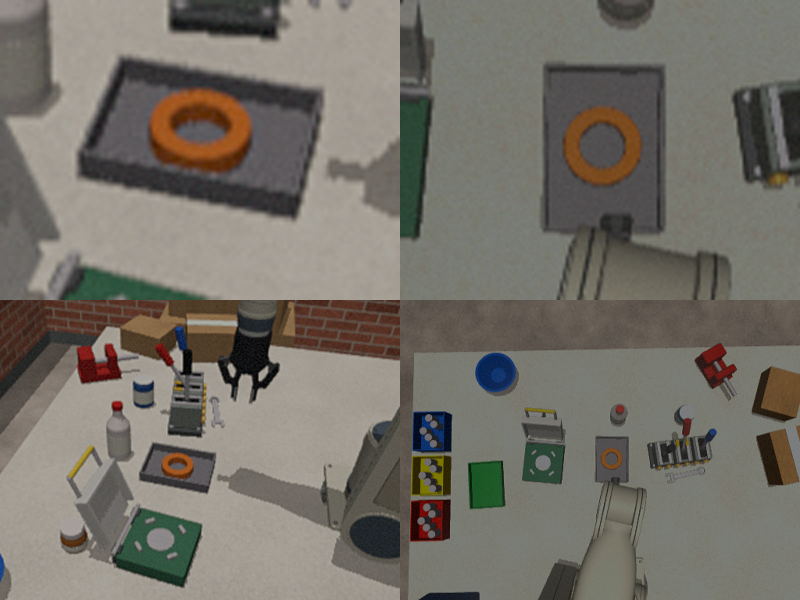

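The ring lies flat in the grey tray at (602,145) in the top crop. The lid is open, the red lever is home and nothing else has moved.

```bash
python3 -c "
from workcell import arm
print(arm.finish_job())"
```

```text
the job is handed in; nothing more can be done
None
```

The job is done and handed in at about 24 s: the red lever is in its float notch, the lid rests open, the seal ring lies flat in the grey tray, and the last pictures show nothing else moved.

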